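Shut the food mill's gearbox and carry its snap ring to the groove on spreading pliers

ROBOT

A 6-joint arm with a two-finger parallel gripper is mounted at the origin on a cart in front of the work surface, level with it; the furniture and walls round the work are solid. World frame = base frame: x ahead of the robot, y to its left, z up, the work surface at z = 0. Lengths are in m, angles in rad, forces in N, time in s.
With the tool pointing down it reaches from about 0.3 to 0.95 m from the base axis. Payload 3.1 kg.
Tool frame: the origin (TCP) lies between the finger pads; the fingertips stand 22 mm ahead of it and the grasp point (between the pads) lies 3 mm ahead of it (ctrl.tip_extent is the z of the fingertips in the tool frame, in m); z points along the fingers, y is the line along which they close (so a half turn about z gives the same grasp; the last joint's range is limited). The gripper opens to 85 mm and grips with 20 to 120 N. Pads are 22 mm wide; open, the fingers measure 114 mm over their backs; the gripper's body (76 mm by 85 mm) begins 54 mm behind the grasp point. The pads swing forward as they close: fully open they stand 13 mm farther back than shut.
Start: joints at [-1.237, 0.308, 1.634, -0, 1.2, -0.07], TCP at [0.246, -0.575, 0.253] pointing down, gripper open.
Joint ranges: [-3.06, 3.06], [-0.79, 1.96], [0.05, 2.63], [-1.19, 4.34], [0.05, 2.64], [-2.94, 2.94]. Speed limits (rad/s): [2.79, 2.79, 3.14, 3.14, 3.14, 3.14].

INTERFACE

Orientations are given as a 3x3 rotation matrix whose columns are the frame's x, y, z axes.
In Python, from rig import ctrl gives the robot as it stands.
- The arm moves only by the shell command python3 -m pendant 'ROWS' [FORCE]. ROWS is JSON, a list of rows, each a list of 3 entries, a list of its own where there are three numbers: the shift along the tool's x, y, z in units of 100 mm (1.0 is 100 mm), then the turn, a rotation vector about the tool's x, y, z in units of 45 degrees (1.0 is 45 degrees), then the opening, from 0 (shut) to 1 (fully open). In form: [[[x, y, z], [rx, ry, rz], fingers], ...]. A call has exactly 10 rows; each row is the pose to reach, as a shift and turn from the pose commanded when the call began, along the tool's axes at that moment; what a row does not reach only later rows make up. A row lasts 1/12 s, in which the tool goes at most 41.7 mm and 7.16 degrees, less where a joint would pass 70% of its speed; a pose out of reach is approached as far as the arm can. A call with a number of a shift or a turn outside -1 to 1 is refused whole. A call with a gripper value outside its range is refused whole. The fingers move at their own pace and stop on an object; FORCE is the grip in N (left out, the last holds). Time passes only in rows, so rows that repeat a pose let the fingers close, or fill a call up. It gives the time, the measured TCP pose, the force, the opening and the grip force at its end, in the units of the state.
- ctrl.observe(): the state, without advancing time (a new reading comes with each control period).
- ctrl.read_camera(name): name is "scene" or "top"; returns a dict with "img" (420x560x3 uint8, red, green, blue), "mtx" (3x3 intrinsics, pixels), "rvec" (rotation vector, rad) and "tvec" (3), from world to camera coordinates, as OpenCV has them. Camera axes: x right, y down, z forward; pixel columns grow to the right and rows downward; lengths in m; the calibration is good to about 2 mm. A picture is of the moment at which its call begins. There is no depth.
- ctrl.finish_job(): hands the job in; it is judged then, once.
The state is a dict: "t": time; "joint_positions": joint angles; "joint_vel": joint speeds; "joint_torque": joint torques, N m; "tcp_pos": TCP position; "eef_rot": TCP orientation; "contact_force": force on the tool from outside, world axes, zero at the start; "wrist_torque": the same for the moment, N m; "gripper_width": opening from 0.0 (shut) to 1.0 (fully open); "grasp_force": force on a finger pad.
Only numpy, scipy, OpenCV 4.12 (cv2) and the standard library are available. Lean on these libraries where they do the work, as an engineer would, in place of code of your own. Each camera call takes 0.05 s, during which the arm holds its last target. There are 200 camera calls.

TASK

Press the blue cover of the food mill's gearbox fully shut around its steel stub, then take the red-handled pliers by both handles, put their closed tips between the two brass pins of the snap ring on the white stand, squeeze so that the tips spread the ring, lift it away and slide it down over the stub to the groove. Finish while still holding it there with the squeezed pliers: ring spread, level, centred on the stub, in the middle of the groove's height and not bearing on the mill. Never touch the ring with the fingers, and leave the two small deli tubs (orange and green) and the gold-capped spice jar at the front of the clutter where they are.

Things in the scene. Friction and masses are not known exactly. Their poses are not given: they have to be found in the camera images.
- mill: fixed grey gearbox 150 (x) x 140 (y) x 55 mm tall, open topped, brass gear inside. Origin on the table under the axis of its upright steel stub; x points to the far, hinged side. Stub: diameter 34 mm, chamfered top at 103.5 mm above the table, one dark groove (diameter 27 mm) between 81.5 and 94.5 mm. Top of the closed cover at 61 mm
- stub_groove (a point): centre of the groove on the stub axis, 88 mm above the table; axes as the mill
- mill_cover (a joint): opening angle of the blue cover (rad): 0 fully shut, up to 1.2. The hinge is stiff: the cover stays where it is left, and takes about 2 N at the tab to push down
- cover_hinge (a point): middle of the cover's hinge axis, 79 mm from the stub axis along the mill's x, 55 mm above the table; the hinge runs along the mill's y
- cover_tab (a point): middle of the top face of the press tab (50 mm wide, 34 mm long, black rubber patch) on the cover's free edge, 168 mm from the hinge axis and 6 mm above the cover's underside, which lies in the hinge plane. Axes as the cover: z is its outer face's normal
- pliers: spreading pliers, 140 mm long, 0.2 kg, lying level in the stand. Origin: place to grip, midway between the two red handles at mid height (54 mm over the table at the start), near the centre of mass; x to the nose, y across the handles, z up. Handles: upright flat bars 94 mm long (x -60 to 34), 24 mm high, 8 mm thick, 68 mm over both at rest
- pliers_tip (a point): midpoint between the two tips at their lower end: 72 mm ahead of and 38 mm below the pliers' origin. Tips: upright blades 12 mm wide (x), together 12 mm across (y) at rest; each has an outward-facing upright 90-degree V notch, 4 mm deep, from its lower end 14 mm up, that receives a pin of the ring
- pliers_left (a joint): inward travel of each handle, m: 0 at rest, at most 0.0205. Handles move straight together, staying parallel (width over both = 68 mm - 2 x this); each tip moves outward equally far. The tips meet the ring's pins at about 0.0087. Squeezing force: 5 N to start, 14 N at 0.0175, and about 20 N there with the ring on the tips
- pliers_stand: fixed black stand under the pliers: block 56 x 30 x 40 mm with a 10 mm groove for the spine on a base of 110 x 60 x 8 mm; the origin is on the table under the pliers' origin
- ring: steel snap ring, 5 mm thick, 40 g, 55 mm long. Origin at its centre, mid thickness (32.5 mm over the table at the start); z up, x to its closed back; the gap with two ears is at -x. On each ear stands a brass pin, diameter 6 mm, axis at x -22, y +-15 mm when relaxed, top 19.5 mm above the origin. Springy; relaxed it does not pass over the stub
- ring_left (a joint): spread of each half of the ring, rad: 0 relaxed, at most 0.27. At 0.20 the pins stand at y +-23.5 mm (pliers travel about 0.0175) and a circle of 39 mm diameter about the origin is free; below about 0.10 the ring does not pass over the stub. Spreading to 0.20 takes about 6 N at each pin
- ring_stand: fixed white round stand, 30 mm tall, top diameter 68 mm, with a centring hub 23 mm across and 6.5 mm high on which the ring lies; origin on the table under its axis, x as the ring's at the start
- deli_2: small deli tub with orange lid, diameter 81 mm, 45 mm tall; origin under its centre; leave it alone
- deli_3: small green deli tub, diameter 63 mm, 39 mm tall; origin under its centre; leave it alone
- spice_jar_2: gold-capped spice jar, 45 x 44 x 100 mm; origin under its centre; leave it alone
Mind the look-alikes: they are no part of the job. Leave any purple look-alike of the pliers alone.

How it is judged:
On the way, in this order (a step that is already met when the one before it is completed fails the run):
1. the cover is pressed fully shut (value of joint mill_cover below 0.05 rad), for 0.2 s.
2. the spread ring has been lifted off its stand on the pliers' tips (z of ring in the frame of ring_stand above 0.05 m and value of joint ring_left above 0.06 rad and contact force between ring and pliers above 1 N and contact force between ring and ring_stand below 0.1 N), for 0.2 s.
At the end, for the whole second after the job is handed in: Cover within 0.05 rad of shut; ring centre within 5 mm of the stub axis and of the groove's mid height, tilt under 0.15 rad, at rest, spread over 0.12 rad by pliers (over 2 N) that the fingers squeeze (over 5 N); ring under 1.5 N and pliers under 1 N on the mill (value of joint mill_cover below 0.05 rad and horizontal distance between ring and stub_groove below 0.005 m and z of ring in the frame of stub_groove between -0.005 and 0.005 m and angle between ring's own z axis and vertical below 0.15 rad and value of joint ring_left above 0.12 rad and contact force between ring and pliers above 2 N and contact force between the fingers and pliers above 5 N and contact force between ring and mill below 1.5 N and contact force between pliers and mill below 1 N and linear speed of ring below 0.02 m/s); the arm keeps its last pose, push and grip.
It fails at once if the fingers touch the ring (contact force between the fingers and ring above 0.5 N).
It fails at once if a bystander is pushed more than 25 mm (distance of any of deli_2, deli_3, spice_jar_2 from where it was at the start of the episode above 0.025 m).
It also fails if it takes over 64 s, if anything falls off the work surface, if the arm or the gripper's body presses on something with over 40 N, if the wrist force passes 120 N, or if a joint passes its speed limit or range.

## Working session

There is one attempt and no reset: what is moved stays moved. The work goes in short steps, Python scripts to look and compute and a shell command to move; the robot and the scene stay as the last step left them, time stands still between calls to the robot, and variables do not carry over. Pictures are saved under pics/ and viewed, at most 10 in all, crops included, and the job is handed in when it is done.

```bash
ls; mkdir -p pics
python3 - <<'E'
from rig import ctrl
import cv2
for n in("scene","top"):
    d=ctrl.read_camera(n); print(n,d["mtx"].tolist(),d["rvec"],d["tvec"])
    cv2.imwrite(f"pics/{n}0.png",cv2.resize(d["img"][:,:,::-1],(800,600),interpolation=cv2.INTER_CUBIC))
print(ctrl.observe(),ctrl.tip_extent)
E
```

```text
pics
scene [[458.06958768908095, 0.0, 283.32217334238055], [0.0, 458.06958768908095, 214.30984564982867], [0.0, 0.0, 1.0]] [ 2.00049351 -0.76112128  0.4644294 ] [-0.48078533  0.21866828  0.98898012]
top [[461.9599126374308, 0.0, 278.46770943507266], [0.0, 461.9599126374308, 209.36481697002858], [0.0, 0.0, 1.0]] [ 2.20493066 -2.15006422  0.1181077 ] [-0.10971234  0.5901419   1.10243408]
{'t': 0.1, 'joint_positions': array([-1.23669465e+00,  3.08950880e-01,  1.63505252e+00,  2.28331059e-05,
        1.19969166e+00, -6.96985594e-02]), 'joint_vel': array([ 0.00010274, -0.0019006 , -0.00405457, -0.00216849,  0.00117195,
       -0.00034632]), 'joint_torque': array([-7.85617722e-04, -4.16408730e+01, -2.77643931e+01, -1.51639269e-04,
        4.02799822e-03,  6.02894630e-06]), 'tcp_pos': array([ 0.24532556, -0.57408421,  0.25214455]), 'eef_rot': array([[ 9.19577781e-01,  3.92907439e-01, -6.69320323e-04],
       [ 3.92907974e-01, -9.19575637e-01,  1.99313223e-03],
       [ 1.67625820e-04, -2.09582141e-03, -9.99997790e-01]]), 'contact_force': array([-0.23294674, -0.0513464 , -0.24001138]), 'wrist_torque': array([ 0.00284902, -0.02582448,  0.03799508]), 'grasp_force': 0.0, 'gripper_width': 1.0005752390221632} 0.022
```

View pics/scene0.png

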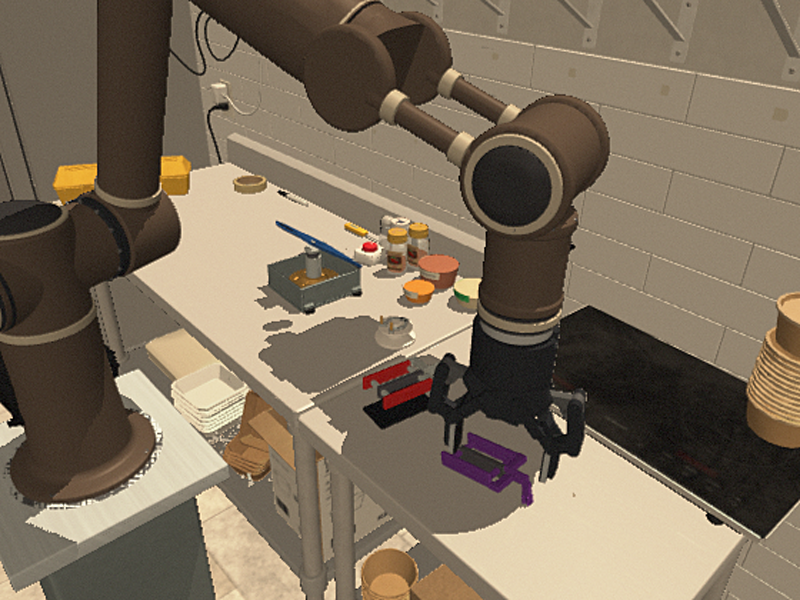

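View pics/top0.png

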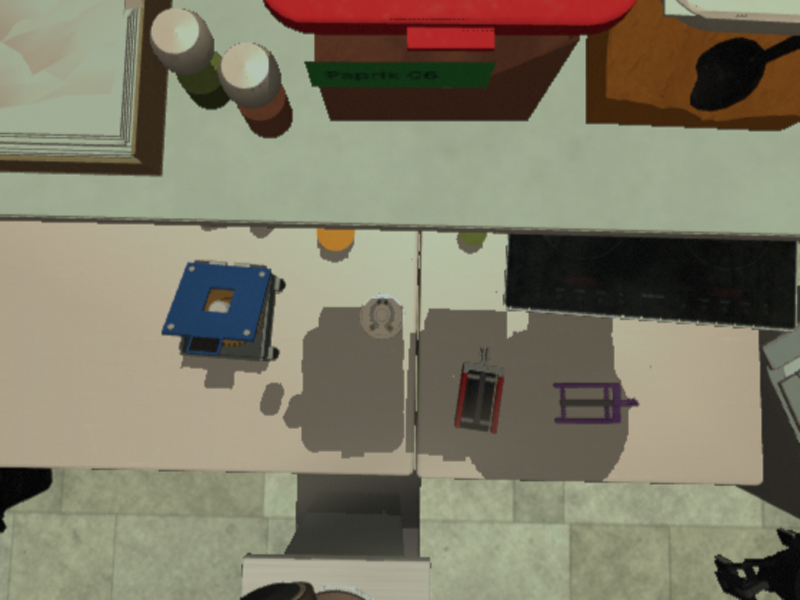

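Look-alikes: red-handled pliers at top (480,397) / scene (400,385), against purple at top (590,402) / scene (490,465). Tubs: orange at top (335,240), green at (472,240). By the description I take the red ones. The mill is at top (225,310) with its blue cover open, and the ring on the white stand at (381,317). Next, close crops of both views.

```bash
cat > h.py <<'E'
import numpy as np, cv2
from rig import ctrl
def cam(n):
    d=ctrl.read_camera(n); return d
def ray(d,u,v):
    R=cv2.Rodrigues(np.array(d["rvec"]))[0]; c=-R.T@np.ravel(d["tvec"])
    p=R.T@np.linalg.solve(d["mtx"],[u,v,1.]); return c,p
def at(d,u,v,z):
    c,p=ray(d,u,v); return c+p*(z-c[2])/p[2]
def proj(d,P):
    return cv2.projectPoints(np.array(P,float).reshape(-1,3),np.array(d["rvec"]),np.array(d["tvec"]),d["mtx"],None)[0].reshape(-1,2)
def crop(d,x0,y0,w,h,s,fn,pts=[]):
    im=cv2.resize(np.ascontiguousarray(d["img"][y0:y0+h,x0:x0+w,::-1]),None,fx=s,fy=s,interpolation=cv2.INTER_CUBIC)
    for p in pts: cv2.drawMarker(im,tuple(int(v) for v in ((p-[x0,y0]+.5)*s)),(255,0,255),0,8,1)
    for k in range(0,w,20): cv2.putText(im,str(x0+k),(int(k*s),8),0,.3,(0,0,0),1); cv2.line(im,(int(k*s),10),(int(k*s),14),(0,0,0),1)
    for k in range(0,h,20): cv2.putText(im,str(y0+k),(0,int(k*s)+4),0,.3,(0,0,0),1); cv2.line(im,(18,int(k*s)),(22,int(k*s)),(0,0,0),1)
    cv2.imwrite("pics/"+fn,im)
E
python3 - <<'E'
from h import *
d=cam("top"); print(ray(d,0,0)[0]); crop(d,110,165,250,145,3.2,"topc.png")
d=cam("scene");print(ray(d,0,0)[0]); crop(d,180,140,160,165,3.6,"scc.png")
E
```

```text
[ 0.48367354 -0.08261119  1.15537892]
[-0.15579062 -0.85932194  0.70309823]
```

View pics/topc.png

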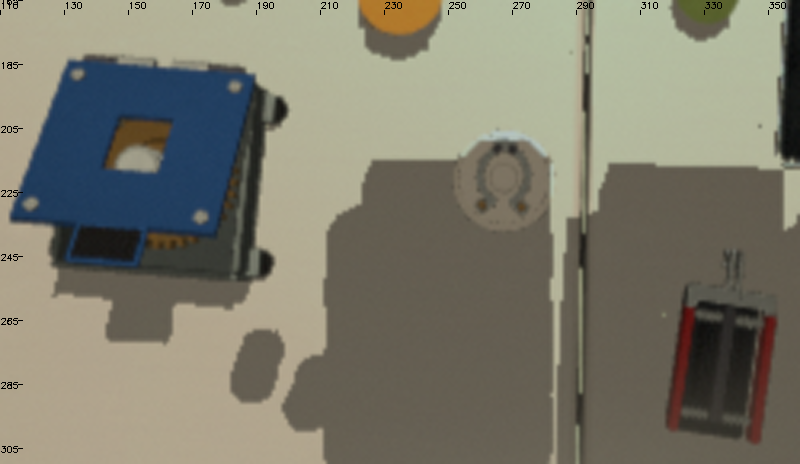

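View pics/scc.png

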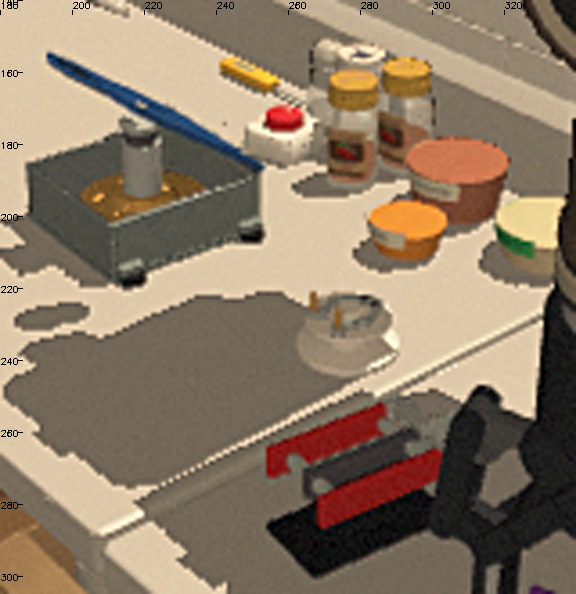

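```bash
cat > fit.py <<'E'
from h import *
from scipy.optimize import least_squares
T=cam("top"); S=cam("scene")
t=lambda x,y:(110+x/3.2-.5,165+y/3.2-.5)
s=lambda x,y:(180+x/3.6-.5,140+y/3.6-.5)
# (cam,pixel,fn)
def mill(p):
    x,y,a,q=p; c,n=np.cos(a),np.sin(a)
    W=lambda X,Y,Z:np.array([x+c*X-n*Y,y+n*X+c*Y,Z])
    def C(r,Y,h): # cover: r from hinge, h above underside
        return W(.079-r*np.cos(q)+h*np.sin(q)*1, Y, .055+r*np.sin(q)+h*np.cos(q))
    return W,C
obs=[(T,t(138,158),'W',(0,0,.1035)),(S,s(140,127),'W',(0,0,.1035)),
(S,s(28,163),'W',(-.075,.07,.055)),(S,s(113,225),'W',(-.075,-.07,.055)),
(T,t(76,226),'C',(.151,.025,.006)),(T,t(145,230),'C',(.151,-.025,.006)),(T,t(66,262),'C',(.185,.025,.006)),(T,t(137,264),'C',(.185,-.025,.006))]
def f(p):
    W,C=mill(p); return np.ravel([proj(d,(W if k=='W' else C)(*a))[0]-px for d,px,k,a in obs])
r=least_squares(f,[.55,.2,0,.5]); print("mill",r.x,r.fun.round(1).reshape(-1,2).tolist())
W,C=mill(r.x); print("tab",C(.168,0,.006))
print("stand top cam",at(T,*t(503,181),.03),"scene rim",at(S,*s(348,308),.038))
P=[at(T,*t(*q),.052) for q in((482,205),(521,206))]; print("pins",P, [at(S,*s(*q),.052) for q in((313,293),(338,311))])
b=at(T,*t(504.5,148),.035);m=at(T,*t(501.5,206),.052);print("ring back",b,"yaw",np.arctan2(*(b-m)[1::-1]))
h=[at(T,*t(*q),.066) for q in((687,309),(772,316),(672,429),(756,441))]
F=(h[0]+h[1])/2;B=(h[2]+h[3])/2;u=(F-B)/np.linalg.norm(F-B)
print("pliers",F,B,np.linalg.norm(F-B),np.linalg.norm(h[0]-h[1]),"yaw",np.arctan2(u[1],u[0]),"org",B+u*.060)
print("nose",at(T,*t(732,256),.05))
hs=[at(S,*s(*q),.066) for q in((384,403),(267,452),(440,450),(317,497))];print("scene handles",hs)
E
python3 fit.py
```

```text
mill [ 0.56220059  0.19376749 -0.05583008  0.58600436] [[-0.8, 2.4], [0.9, -3.6], [-0.1, -1.0], [0.2, -0.7], [0.3, -1.4], [1.6, -0.8], [-0.7, 0.2], [0.5, 1.4]]
tab [0.50463825 0.19698454 0.15290907]
stand top cam [ 0.56321616 -0.06675862  0.03      ] scene rim [ 0.55926156 -0.07049288  0.038     ]
pins [array([ 0.54331169, -0.05188504,  0.052     ]), array([ 0.54330068, -0.08100768,  0.052     ])] [array([ 0.53824493, -0.05402041,  0.052     ]), array([ 0.53575163, -0.0854348 ,  0.052     ])]
ring back [ 0.5880515  -0.06729022  0.035     ] yaw -0.018522376261724212
pliers [ 0.46826534 -0.23593905  0.066     ] [ 0.37941035 -0.22572472  0.066     ] 0.08944015434971471 0.06261017504358356 yaw -0.11445261233546951 org [ 0.4390178  -0.23257689  0.066     ]
nose [ 0.5100288  -0.23954206  0.05      ]
scene handles [array([ 0.46801511, -0.20859854,  0.066     ]), array([ 0.37472369, -0.19968661,  0.066     ]), array([ 0.46003746, -0.27015536,  0.066     ]), array([ 0.36909118, -0.25504219,  0.066     ])]
```

Mill is at about (0.562, 0.194) with the cover at 0.59 rad and the tab at (0.505, 0.197, 0.153). The ring is at about (0.563, -0.067), and the red pliers at about (0.437, -0.232) with yaw -0.114. First leg toward the tab, fingers closing.

```bash
python3 -m pendant '[[[0.08,-0.09,0],[0,0,0.06],0],[[0.15,-0.17,0],[0,0,0.12],0],[[0.23,-0.26,0],[0,0,0.18],0],[[0.3,-0.35,0],[0,0,0.24],0],[[0.38,-0.44,0],[0,0,0.3],0],[[0.46,-0.52,0],[0,0,0.36],0],[[0.53,-0.61,0],[0,0,0.42],0],[[0.61,-0.7,0],[0,0,0.48],0],[[0.68,-0.78,0],[0,0,0.54],0],[[0.76,-0.87,0],[0,0,0.59],0]]' 30
python3 -c "
from rig import ctrl
o=ctrl.observe();print(o['tcp_pos'],o['eef_rot'].round(3),o['contact_force'],ctrl.tip_extent)"
```

```text
t: 1.13
tcp_pos: [0.2813, -0.4644, 0.2533]
eef_rot: [[0.998, -0.062, 0.0], [-0.062, -0.998, -0.0], [0.0, 0.0, -1.0]]
contact_force: [0.3, -0.6, -0.0]
gripper_width: 0.003
grasp_force: 0.0
[ 0.2813416  -0.46444937  0.25330268] [[ 0.998 -0.062  0.   ]
 [-0.062 -0.998 -0.   ]
 [ 0.     0.    -1.   ]] [ 0.32385905 -0.61213718 -0.03148129] 0.022
```

```bash
python3 -m pendant '[[[0.03,-0.1,0],[0,0,0],0],[[0.05,-0.2,0],[0,0,0],0],[[0.08,-0.3,0],[0,0,0],0],[[0.1,-0.4,0],[0,0,0],0],[[0.13,-0.5,0],[0,0,0],0],[[0.16,-0.6,0],[0,0,0],0],[[0.18,-0.7,0],[0,0,0],0],[[0.21,-0.8,0],[0,0,0],0],[[0.23,-0.9,0],[0,0,0],0],[[0.26,-0.99,0],[0,0,0],0]]' >/dev/null
python3 -m pendant '[[[0.03,-0.1,0],[0,0,0],0],[[0.05,-0.2,0],[0,0,0],0],[[0.08,-0.3,0],[0,0,0],0],[[0.1,-0.4,0],[0,0,0],0],[[0.13,-0.5,0],[0,0,0],0],[[0.16,-0.6,0],[0,0,0],0],[[0.18,-0.7,0],[0,0,0],0],[[0.21,-0.8,0],[0,0,0],0],[[0.23,-0.9,0],[0,0,0],0],[[0.26,-0.99,0],[0,0,0],0]]' >/dev/null
python3 -m pendant '[[[0.03,-0.1,0],[0,0,0],0],[[0.05,-0.2,0],[0,0,0],0],[[0.08,-0.3,0],[0,0,0],0],[[0.1,-0.4,0],[0,0,0],0],[[0.13,-0.5,0],[0,0,0],0],[[0.16,-0.6,0],[0,0,0],0],[[0.18,-0.7,0],[0,0,0],0],[[0.21,-0.8,0],[0,0,0],0],[[0.23,-0.9,0],[0,0,0],0],[[0.26,-0.99,0],[0,0,0],0]]'
python3 -m pendant '[[[0.03,-0.1,0],[0,0,0],0],[[0.05,-0.2,0],[0,0,0],0],[[0.08,-0.3,0],[0,0,0],0],[[0.1,-0.4,0],[0,0,0],0],[[0.13,-0.5,0],[0,0,0],0],[[0.16,-0.6,0],[0,0,0],0],[[0.18,-0.7,0],[0,0,0],0],[[0.21,-0.8,0],[0,0,0],0],[[0.23,-0.9,0],[0,0,0],0],[[0.26,-0.99,0],[0,0,0],0]]'>/dev/null
python3 -m pendant '[[[0.03,-0.1,0],[0,0,0],0],[[0.05,-0.2,0],[0,0,0],0],[[0.08,-0.3,0],[0,0,0],0],[[0.1,-0.4,0],[0,0,0],0],[[0.13,-0.5,0],[0,0,0],0],[[0.16,-0.6,0],[0,0,0],0],[[0.18,-0.7,0],[0,0,0],0],[[0.21,-0.8,0],[0,0,0],0],[[0.23,-0.9,0],[0,0,0],0],[[0.26,-0.99,0],[0,0,0],0]]' >/dev/null
python3 -m pendant '[[[0.03,-0.1,0],[0,0,0],0],[[0.05,-0.2,0],[0,0,0],0],[[0.08,-0.3,0],[0,0,0],0],[[0.1,-0.4,0],[0,0,0],0],[[0.13,-0.5,0],[0,0,0],0],[[0.16,-0.6,0],[0,0,0],0],[[0.18,-0.7,0],[0,0,0],0],[[0.21,-0.8,0],[0,0,0],0],[[0.23,-0.9,0],[0,0,0],0],[[0.26,-0.99,0],[0,0,0],0]]'
```

```text
t: 3.63
tcp_pos: [0.377, -0.172, 0.2532]
eef_rot: [[0.998, -0.059, -0.0], [-0.059, -0.998, 0.0], [-0.0, -0.0, -1.0]]
contact_force: [-1.1, -0.1, 0.5]
gripper_width: 0.004
grasp_force: 0.0
t: 6.13
tcp_pos: [0.4725, 0.1199, 0.2532]
eef_rot: [[0.998, -0.059, -0.0], [-0.059, -0.998, 0.0], [-0.0, -0.0, -1.0]]
contact_force: [0.0, -0.8, -0.7]
gripper_width: -0.001
grasp_force: 0.0
```

```bash
python3 -m pendant '[[[0.03,-0.1,0],[0,0,0],0],[[0.06,-0.2,0.05],[0,0,0],0],[[0.09,-0.3,0.1],[0,0,0],0],[[0.12,-0.4,0.15],[0,0,0],0],[[0.15,-0.5,0.22],[0,0,0],0],[[0.18,-0.6,0.3],[0,0,0],0],[[0.21,-0.7,0.4],[0,0,0],0],[[0.24,-0.79,0.5],[0,0,0],0],[[0.26,-0.79,0.6],[0,0,0],0],[[0.26,-0.79,0.68],[0,0,0],0]]' 
python3 -m pendant '[[[0,0,0.06],[0,0,0],0],[[-0.03,0,0.12],[0,0,0],0],[[-0.07,0,0.2],[0,0,0],0],[[-0.12,0,0.3],[0,0,0],0],[[-0.16,0,0.4],[0,0,0],0],[[-0.21,0,0.5],[0,0,0],0],[[-0.24,0,0.6],[0,0,0],0],[[-0.27,0,0.7],[0,0,0],0],[[-0.29,0,0.8],[0,0,0],0],[[-0.3,0,0.9],[0,0,0],0]]'
```

```text
t: 6.97
tcp_pos: [0.503, 0.1964, 0.1837]
eef_rot: [[0.998, -0.059, -0.001], [-0.059, -0.998, -0.001], [-0.001, 0.001, -1.0]]
contact_force: [0.9, -0.4, 2.1]
gripper_width: -0.005
grasp_force: 0.7
t: 7.8
tcp_pos: [0.4724, 0.1978, 0.0942]
eef_rot: [[0.998, -0.059, -0.001], [-0.059, -0.998, -0.0], [-0.001, 0.0, -1.0]]
contact_force: [-0.2, 0.7, 1.4]
gripper_width: -0.004
grasp_force: 0.6
```

```bash
python3 -m pendant '[[[0,0,0.03],[0,0,0],0],[[0,0,0.06],[0,0,0],0],[[0,0,0.08],[0,0,0],0],[[0,0,0.1],[0,0,0],0],[[0,0,0.11],[0,0,0],0],[[0,0,0.12],[0,0,0],0],[[0,0,0.125],[0,0,0],0],[[0,0,0.13],[0,0,0],0],[[0,0,0.13],[0,0,0],0],[[0,0,0.13],[0,0,0],0]]'
python3 - <<'E'
from h import *
T=cam("top");crop(T,110,165,250,145,3.2,"top2.png")
E
```

```text
t: 8.63
tcp_pos: [0.4732, 0.1979, 0.083]
eef_rot: [[0.998, -0.06, 0.0], [-0.06, -0.998, 0.0], [0.0, -0.0, -1.0]]
contact_force: [-2.3, -1.0, 4.2]
gripper_width: 0.004
grasp_force: 2.5
```

View pics/top2.png

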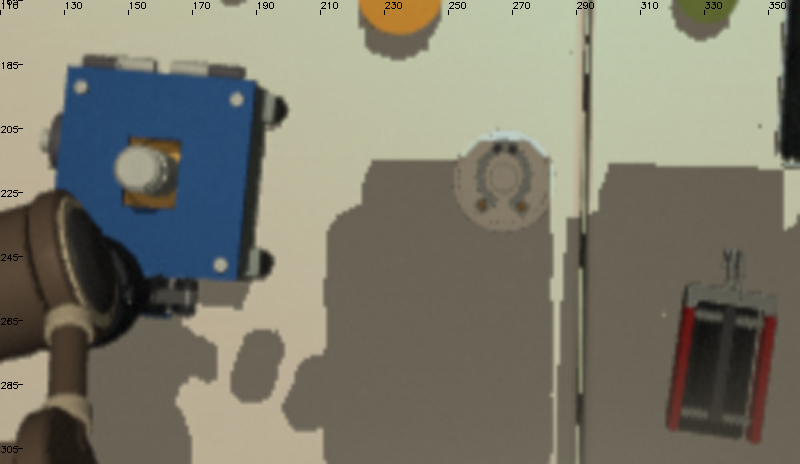

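The top view shows the cover essentially flat, with the stub top at about (143,167). I'll press a little harder, then lift.

```bash
python3 -m pendant '[[[0,0,0.01],[0,0,0],0],[[0,0,0.02],[0,0,0],0],[[0,0,0.03],[0,0,0],0],[[0,0,0.04],[0,0,0],0],[[0,0,0.04],[0,0,0],0],[[0,0,0.04],[0,0,0],0],[[0,0,0.04],[0,0,0],0],[[0,0,0.04],[0,0,0],0],[[0,0,0.04],[0,0,0],0],[[0,0,0.04],[0,0,0],0]]'
python3 -m pendant '[[[0,0,-0.05],[0,0,0],0],[[0,0,-0.15],[0,0,0],0.2],[[0,0.04,-0.3],[0,0,0],0.5],[[0,0.12,-0.4],[0,0,0],1],[[0,0.22,-0.52],[0,0,0],1],[[0,0.35,-0.65],[0,0,0],1],[[0,0.5,-0.75],[0,0,0],1],[[0,0.65,-0.8],[0,0,0],1],[[0,0.8,-0.85],[0,0,0],1],[[0,0.95,-0.9],[0,0,0],1]]'
python3 -m pendant '[[[0,0.1,0],[0,0,0],1],[[0,0.2,0],[0,0,0],1],[[-0.02,0.3,0],[0,0,0],1],[[-0.04,0.4,0],[0,0,0],1],[[-0.05,0.5,0],[0,0,0],1],[[-0.06,0.6,0],[0,0,0],1],[[-0.07,0.7,0],[0,0,0],1],[[-0.08,0.8,0],[0,0,0],1],[[-0.09,0.9,0],[0,0,0],1],[[-0.1,1,0],[0,0,0],1]]'
cat >> h.py <<'E'
def edges(d,pts):pass
E
python3 - <<'E'
from h import *
T=cam("top");S=cam("scene")
a=T["img"][165:310,110:360,::-1];b=S["img"][140:310,180:360,::-1]
crop(T,115,170,80,100,5,"a.png");crop(S,180,150,115,100,5,"b.png")
A=cv2.imread("pics/a.png");B=cv2.imread("pics/b.png")
B=B[:500,:400]
cv2.imwrite("pics/mill.png",np.hstack([A,B]))
E
```

```text
t: 9.52
tcp_pos: [0.4733, 0.198, 0.0827]
eef_rot: [[0.998, -0.059, -0.001], [-0.059, -0.998, -0.001], [-0.001, 0.001, -1.0]]
contact_force: [-10.8, -3.8, 30.3]
gripper_width: 0.003
grasp_force: 15.3
t: 10.35
tcp_pos: [0.4675, 0.102, 0.1689]
eef_rot: [[0.998, -0.06, 0.001], [-0.06, -0.998, -0.0], [0.001, 0.0, -1.0]]
contact_force: [0.5, 0.0, -0.3]
gripper_width: 1.0
grasp_force: 0.0
t: 11.18
tcp_pos: [0.4513, 0.0028, 0.1683]
eef_rot: [[0.998, -0.06, 0.0], [-0.06, -0.998, 0.0], [0.0, -0.0, -1.0]]
contact_force: [0.3, -1.0, 1.0]
gripper_width: 0.996
grasp_force: 0.0
```

View pics/mill.png

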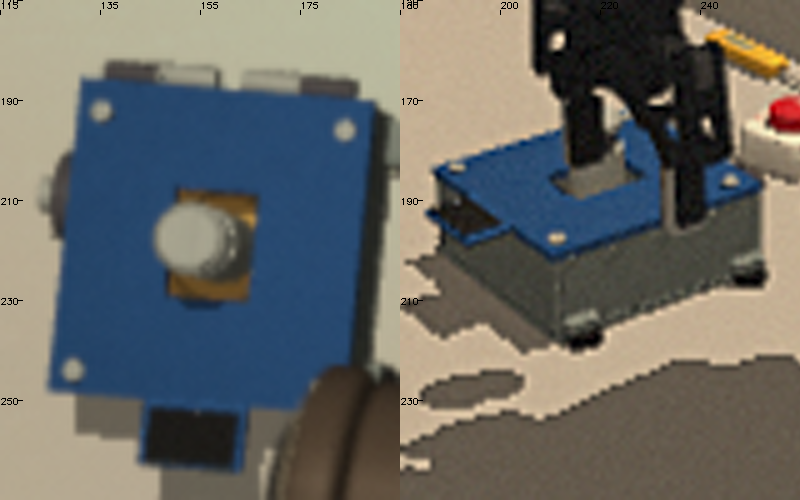

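The cover lies shut and level; the stub top is at raw (152.7,217.1). Now over to the pliers.

```bash
python3 -m pendant '[[[0,0.1,0],[0,0,0],1],[[0,0.2,0],[0,0,0],1],[[0,0.3,0],[0,0,0],1],[[0,0.4,0],[0,0,0],1],[[0,0.5,0],[0,0,0],1],[[0,0.6,0],[0,0,0],1],[[0,0.7,0],[0,0,0],1],[[0,0.8,0],[0,0,0],1],[[0,0.9,0],[0,0,0],1],[[0,1,0],[0,0,0],1]]' >/dev/null
python3 -m pendant '[[[0,0.1,0],[0,0,0],1],[[0,0.2,0],[0,0,0],1],[[0,0.3,0],[0,0,0],1],[[0,0.4,0],[0,0,0],1],[[0,0.5,0],[0,0,0.02],1],[[0,0.6,0],[0,0,0.04],1],[[0,0.7,0],[0,0,0.06],1],[[0,0.8,0],[0,0,0.07],1],[[0,0.9,0],[0,0,0.07],1],[[0,1,0],[0,0,0.07],1]]' >/dev/null
python3 -m pendant '[[[0,0.08,0],[0,0,0],1],[[0,0.16,0],[0,0,0],1],[[0,0.24,0],[0,0,0],1],[[0,0.32,0],[0,0,0],1],[[0,0.36,0.1],[0,0,0],1],[[0,0.36,0.2],[0,0,0],1],[[0,0.36,0.3],[0,0,0],1],[[0,0.36,0.4],[0,0,0],1],[[0,0.36,0.48],[0,0,0],1],[[0,0.36,0.48],[0,0,0],1]]'
python3 - <<'E'
from h import *
T=cam("top");S=cam("scene")
t=lambda x,y:(115+x/5-.5,170+y/5-.5)
print("stub",at(T,*t(191,238),.1035))
a,b,c=[at(T,*t(*q),.061) for q in((82,78),(375,102),(48,390))]; print(a,b,c,"yaw",np.arctan2((a-c)[1],(a-c)[0]))
crop(T,305,230,55,85,6,"a.png");crop(S,240,200,70,85,6,"b.png")
cv2.imwrite("pics/pl.png",np.hstack([cv2.imread("pics/a.png"),cv2.imread("pics/b.png")]))
E
```

```text
t: 13.78
tcp_pos: [0.4336, -0.2301, 0.1175]
eef_rot: [[0.993, -0.114, -0.004], [-0.114, -0.993, 0.003], [-0.005, -0.002, -1.0]]
contact_force: [-0.6, -0.3, 0.1]
gripper_width: 1.0
grasp_force: 0.0
stub [0.56044353 0.1917222  0.1035    ]
[0.63860671 0.2584089  0.061     ] [0.63075682 0.11870993 0.061     ] [0.49021064 0.26616039 0.061     ] yaw -0.05218775557438901
```

View pics/pl.png

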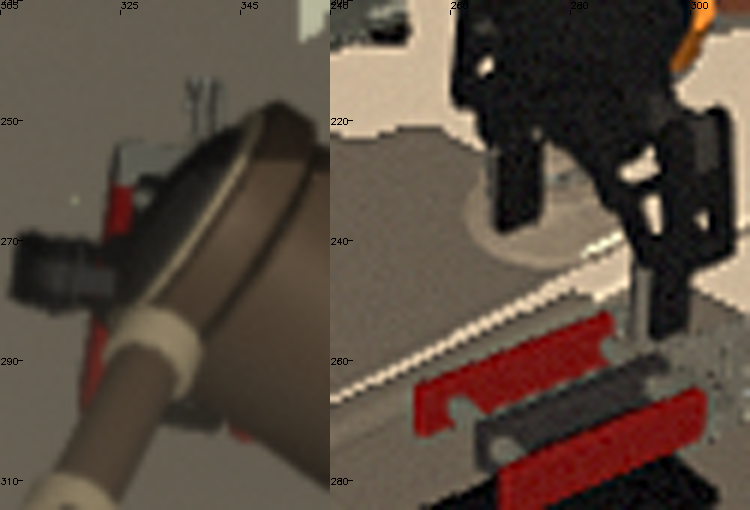

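Run:
```python
from h import *
S=cam("scene");T=cam("top")
s=lambda x,y:(240+(x-330)/6-.5,200+y/6-.5)
h=[at(S,*s(*q),.066) for q in((610,312),(705,388),(415,385),(498,462))]
F=(h[0]+h[1])/2;B=(h[2]+h[3])/2;u=(F-B);print(F,B,np.linalg.norm(u),np.linalg.norm(h[0]-h[1]),np.arctan2(u[1],u[0]),(h[0]+h[1]+h[2]+h[3])/4+u/np.linalg.norm(u)*.013)
o=ctrl.observe();p=o["tcp_pos"];R=o["eef_rot"]
for e in(.009,.022):
  for y in(-.0425,-.057,.0425,.057): 
    q=proj(S,p+R@[0,y,e])[0]; print(e,y,(q+.5-[240,200])*6+[330,0])
```

```text
[ 0.46463884 -0.23921478  0.066     ] [ 0.374748   -0.22386456  0.066     ] 0.09119206690637688 0.061233667758448004 -0.16913367376200197 [ 0.43250792 -0.23372794  0.066     ]
0.009 -0.0425 [528.35938587 220.87026692]
0.009 -0.057 [507.39727989 204.03314813]
0.009 0.0425 [659.56312033 326.25533013]
0.009 0.057 [683.4759048 345.4624839]
0.022 -0.0425 [528.01092297 248.5256704 ]
0.022 -0.057 [507.17947109 231.53683816]
0.022 0.0425 [658.34321171 354.81655216]
0.022 0.057 [682.08720259 374.18066946]
```

```bash
python3 -m pendant '[[[0,0.02,0.05],[0,0,0.02],1],[[0.01,0.03,0.13],[0,0,0.02],1],[[0.01,0.03,0.22],[0,0,0.02],1],[[0.01,0.03,0.31],[0,0,0.02],1],[[0.01,0.03,0.4],[0,0,0.02],1],[[0.01,0.03,0.48],[0,0,0.02],1],[[0.01,0.03,0.56],[0,0,0.02],1],[[0.01,0.03,0.62],[0,0,0.02],1],[[0.01,0.03,0.62],[0,0,0.02],1],[[0.01,0.03,0.62],[0,0,0.02],1]]' 30
python3 -m pendant '[[[0,0,0],[0,0,0],0.85],[[0,0,0],[0,0,0],0.8],[[0,0,0],[0,0,0],0.77],[[0,0,0],[0,0,0],0.74],[[0,0,0],[0,0,0],0.72],[[0,0,0],[0,0,0],0.7],[[0,0,0],[0,0,0],0.7],[[0,0,0],[0,0,0],0.7],[[0,0,0],[0,0,0],0.7],[[0,0,0],[0,0,0],0.7]]' 30
```

```text
t: 14.82
tcp_pos: [0.4358, -0.2345, 0.0577]
eef_rot: [[0.992, -0.13, -0.001], [-0.13, -0.992, 0.001], [-0.001, -0.001, -1.0]]
contact_force: [-1.0, -0.4, 0.3]
gripper_width: 1.0
grasp_force: 0.0
t: 15.65
tcp_pos: [0.4367, -0.2347, 0.0596]
eef_rot: [[0.991, -0.13, 0.001], [-0.13, -0.991, -0.0], [0.001, -0.0, -1.0]]
contact_force: [-1.1, 2.3, 7.0]
gripper_width: 0.703
grasp_force: 7.0
```

```bash
python3 -m pendant '[[[0,0,-0.04],[0,0,0],0.7],[[0,0,-0.1],[0,0,0],0.7],[[0,0,-0.18],[0,0,0],0.7],[[0,0,-0.26],[0,0,0],0.7],[[0,0,-0.34],[0,0,0],0.7],[[0,0,-0.42],[0,0,0],0.7],[[0,0,-0.5],[0,0,0],0.7],[[0,0,-0.57],[0,0,0],0.7],[[0,0,-0.62],[0,0,0],0.7],[[0,0,-0.65],[0,0,0],0.7]]' 
python3 -m pendant '[[[0,-0.04,0],[0,0,-0.02],0.7],[[0.01,-0.1,0],[0,0,-0.03],0.7],[[0.02,-0.18,0],[0,0,-0.05],0.7],[[0.02,-0.26,0],[0,0,-0.07],0.7],[[0.03,-0.35,0],[0,0,-0.09],0.7],[[0.04,-0.44,0],[0,0,-0.11],0.7],[[0.05,-0.53,0],[0,0,-0.13],0.7],[[0.05,-0.62,0],[0,0,-0.14],0.7],[[0.06,-0.71,0],[0,0,-0.14],0.7],[[0.06,-0.8,0],[0,0,-0.14],0.7]]'
python3 - <<'E'
from h import *
T=cam("top");S=cam("scene")
crop(T,240,190,80,85,5,"a.png");crop(S,250,170,80,85,5,"b.png")
cv2.imwrite("pics/ap.png",np.hstack([cv2.imread("pics/a.png"),cv2.imread("pics/b.png")]))
E
```

```text
t: 16.48
tcp_pos: [0.4365, -0.235, 0.1243]
eef_rot: [[0.992, -0.13, 0.001], [-0.13, -0.992, -0.001], [0.001, 0.001, -1.0]]
contact_force: [0.3, 0.9, -2.2]
gripper_width: 0.705
grasp_force: 7.0
t: 17.32
tcp_pos: [0.4528, -0.1552, 0.1233]
eef_rot: [[1.0, -0.02, 0.0], [-0.02, -1.0, -0.0], [0.0, 0.0, -1.0]]
contact_force: [0.6, 0.3, -2.4]
gripper_width: 0.699
grasp_force: 7.0
```

View pics/ap.png

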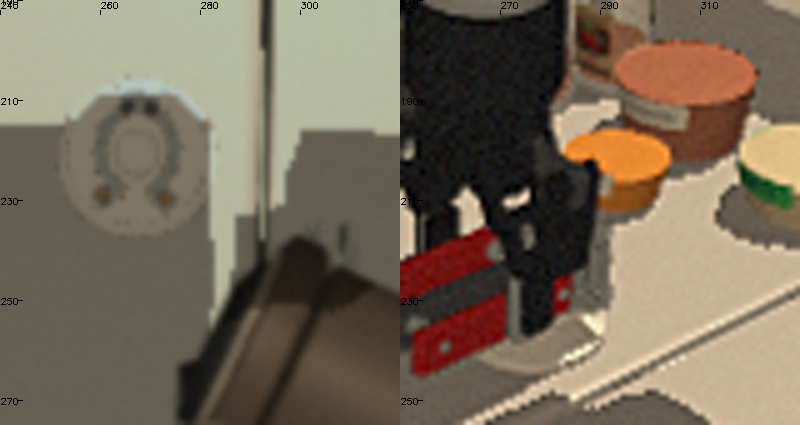

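Run:
```python
from h import *
T=cam("top")
t=lambda x,y:(240+x/5-.5,190+y/5-.5)
a,b=at(T,*t(103,195),.052),at(T,*t(165,199),.052);m=(a+b)/2
print("pins",a,b,m,"yaw",np.arctan2(*( -(a-b)[0],(a-b)[1])))
k=at(T,*t(139.5,105),.035);print("back yaw",np.arctan2(*(k-m)[1::-1]),"hub",at(T,*t(137,152),.0365),"stand",at(T,*t(137,164),.03))
for z in(.09,.1,.11,.12): print(z,at(T,*t(333,239),z))
o=ctrl.observe(); print(o["tcp_pos"],o["tcp_pos"]+o["eef_rot"]@[.072,0,0])
```

```text
pins [ 0.54345952 -0.05182112  0.052     ] [ 0.54229626 -0.08148177  0.052     ] [ 0.54287789 -0.06665144  0.052     ] yaw -0.0391991458897734
back yaw -0.026535457850316337 hub [ 0.56559684 -0.06728933  0.0365    ] stand [ 0.56020407 -0.0673586   0.03      ]
0.09 [ 0.52378706 -0.15943061  0.09      ]
0.1 [ 0.52341054 -0.15870956  0.1       ]
0.11 [ 0.52303402 -0.15798851  0.11      ]
0.12 [ 0.5226575  -0.15726746  0.12      ]
[ 0.45245025 -0.15540131  0.12324473] [ 0.52443759 -0.15675122  0.12322912]
```

```bash
python3 -m pendant '[[[0.02,-0.06,0],[0,0,0],0.7],[[0.04,-0.16,0],[0,0,0.02],0.7],[[0.06,-0.28,0],[0,0,0.02],0.7],[[0.08,-0.4,0],[0,0,0.02],0.7],[[0.1,-0.52,0],[0,0,0.02],0.7],[[0.12,-0.64,0],[0,0,0.02],0.7],[[0.14,-0.76,0],[0,0,0.02],0.7],[[0.16,-0.85,0],[0,0,0.02],0.7],[[0.18,-0.91,0],[0,0,0.02],0.7],[[0.18,-0.93,0],[0,0,0.02],0.7]]' 
python3 -m pendant '[[[0,0,0],[0,0,0],0.7],[[0,0,0.05],[0,0,0],0.7],[[0,0,0.1],[0,0,0],0.7],[[0,0,0.15],[0,0,0],0.7],[[0,0,0.2],[0,0,0],0.7],[[0,0,0.2],[0,0,0],0.7],[[0,0,0.2],[0,0,0],0.7],[[0,0,0.2],[0,0,0],0.7],[[0,0,0.2],[0,0,0],0.7],[[0,0,0.2],[0,0,0],0.7]]'
python3 - <<'E'
from h import *
T=cam("top");S=cam("scene")
crop(T,245,200,50,62,8,"a.png");crop(S,240,195,50,62,8,"b.png")
cv2.imwrite("pics/ap2.png",np.hstack([cv2.imread("pics/a.png"),cv2.imread("pics/b.png")]))
E
```

```text
t: 18.3
tcp_pos: [0.4728, -0.063, 0.1234]
eef_rot: [[0.999, -0.035, 0.001], [-0.035, -0.999, -0.0], [0.001, 0.0, -1.0]]
contact_force: [0.5, 0.3, -2.1]
gripper_width: 0.7
grasp_force: 7.0
t: 19.13
tcp_pos: [0.4726, -0.0636, 0.1035]
eef_rot: [[0.999, -0.036, 0.001], [-0.036, -0.999, -0.0], [0.001, 0.0, -1.0]]
contact_force: [-0.2, -0.5, -1.8]
gripper_width: 0.704
grasp_force: 7.0
```

View pics/ap2.png

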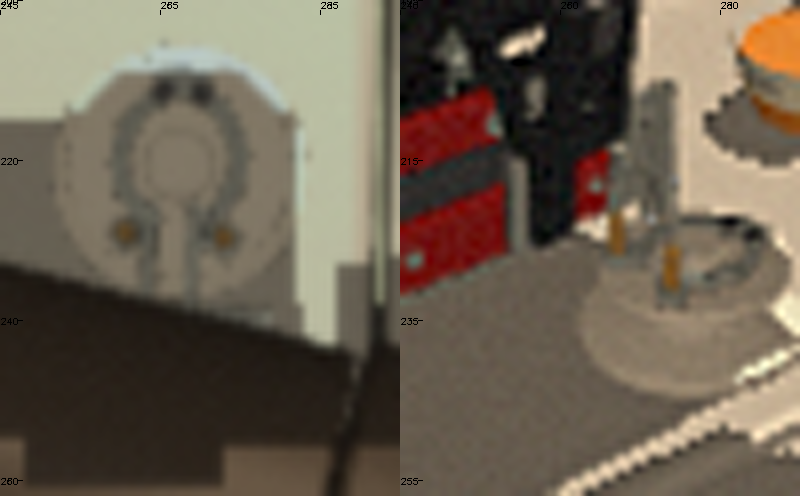

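Run:
```python
from h import *
T=cam("top")
o=ctrl.observe();p=o["tcp_pos"];R=o["eef_rot"]
P=lambda x,y,z:((proj(T,p+R@[x,y,-z+.0056])[0]+.5-[245,200])*8).round(1)
for z in(-.038,-.02,0.,.012): print("tipfront",z,P(.078,-.007,z),P(.078,.007,z))
t=lambda x,y:(245+x/8-.5,200+y/8-.5)
a,b=at(T,*t(126,232),.052),at(T,*t(224,238),.052);m=(a+b)/2
print(a,b,m,R.T@(m-p))
for z in(.06,.08,.1,.11):
  q=at(T,*t(171,206),z); print(z,q,R.T@(q-p))
```

```text
tipfront -0.038 [150.3 206.7] [197.4 209.6]
tipfront -0.02 [149.1 203. ] [196.9 205.9]
tipfront 0.0 [147.7 198.6] [196.4 201.6]
tipfront 0.012 [146.8 195.9] [196.1 199. ]
[ 0.54346858 -0.0521792   0.052     ] [ 0.54241575 -0.08147869  0.052     ] [ 0.54294216 -0.06682894  0.052     ] [0.070496   0.00072178 0.05155892]
0.06 [ 0.55108872 -0.06552276  0.06      ] [ 0.07859429 -0.00087517  0.04356267]
0.08 [ 0.54985782 -0.06583477  0.08      ] [ 0.07738514 -0.00051669  0.02356213]
0.1 [ 0.54862692 -0.06614678  0.1       ] [ 0.07617599 -0.00015821  0.00356158]
0.11 [ 0.54801147 -0.06630278  0.11      ] [ 7.55714134e-02  2.10252757e-05 -6.43869527e-03]
```

```bash
python3 -m pendant '[[[-0.01,0.01,0],[0,0,0],0.7],[[-0.01,0.01,0.03],[0,0,0],0.7],[[-0.01,0.01,0.06],[0,0,0],0.7],[[-0.01,0.01,0.09],[0,0,0],0.7],[[-0.01,0.01,0.12],[0,0,0],0.7],[[-0.01,0.01,0.15],[0,0,0],0.7],[[-0.01,0.01,0.18],[0,0,0],0.7],[[-0.01,0.01,0.2],[0,0,0],0.7],[[-0.01,0.01,0.2],[0,0,0],0.7],[[-0.01,0.01,0.2],[0,0,0],0.7]]' 
python3 -m pendant '[[[0,0,0],[0,0,0],0.68],[[0,0,-0.01],[0,0,0],0.66],[[0,0,-0.01],[0,0,0],0.64],[[0,0,-0.02],[0,0,0],0.62],[[0,0,-0.02],[0,0,0],0.6],[[0,0,-0.02],[0,0,0],0.58],[[0,0,-0.02],[0,0,0],0.58],[[0,0,-0.02],[0,0,0],0.58],[[0,0,-0.02],[0,0,0],0.58],[[0,0,-0.02],[0,0,0],0.58]]' 45
python3 - <<'E'
from h import *
T=cam("top");S=cam("scene")
crop(T,245,200,50,62,8,"a.png");crop(S,240,195,50,62,8,"b.png")
cv2.imwrite("pics/sq1.png",np.hstack([cv2.imread("pics/a.png"),cv2.imread("pics/b.png")]))
E
```

```text
t: 20.12
tcp_pos: [0.4712, -0.0645, 0.0831]
eef_rot: [[0.999, -0.036, -0.0], [-0.036, -0.999, 0.0], [-0.0, -0.0, -1.0]]
contact_force: [-0.1, 0.5, -2.1]
gripper_width: 0.7
grasp_force: 7.0
t: 20.95
tcp_pos: [0.4715, -0.0645, 0.0854]
eef_rot: [[0.999, -0.036, 0.001], [-0.036, -0.999, -0.0], [0.001, 0.0, -1.0]]
contact_force: [-0.6, 0.5, -0.9]
gripper_width: 0.582
grasp_force: 11.4
```

View pics/sq1.png

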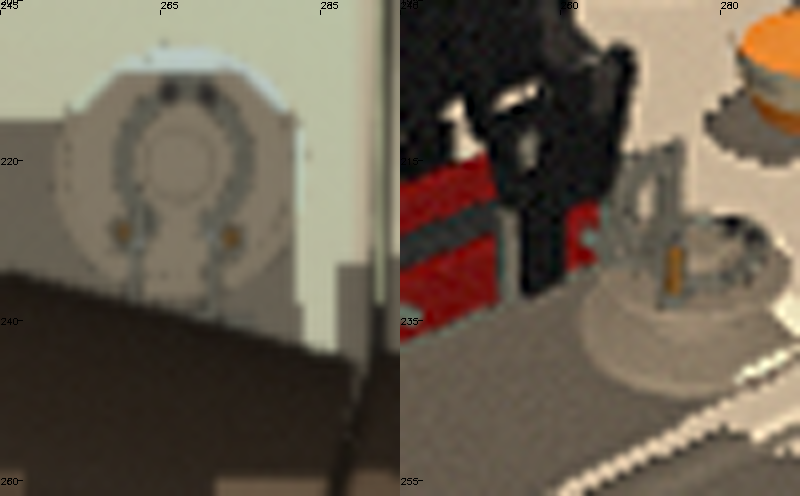

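The tips sit between the pins at top (121,232)/(231,237) and the ring has begun to spread. Squeeze on.

```bash
python3 -m pendant '[[[0,0,0],[0,0,0],0.56],[[0,0,-0.01],[0,0,0],0.54],[[0,0,-0.01],[0,0,0],0.52],[[0,0,-0.01],[0,0,0],0.5],[[0,0,-0.02],[0,0,0],0.48],[[0,0,-0.02],[0,0,0],0.46],[[0,0,-0.02],[0,0,0],0.44],[[0,0,-0.02],[0,0,0],0.42],[[0,0,-0.03],[0,0,0],0.4],[[0,0,-0.03],[0,0,0],0.38]]' 
python3 -m pendant '[[[0,0,0],[0,0,0],0.37],[[0,0,0],[0,0,0],0.37],[[0,0,0],[0,0,0],0.37],[[0,0,0],[0,0,0],0.37],[[0,0,0],[0,0,0],0.37],[[0,0,-0.02],[0,0,0],0.37],[[0,0,-0.04],[0,0,0],0.37],[[0,0,-0.06],[0,0,0],0.37],[[0,0,-0.08],[0,0,0],0.37],[[0,0,-0.1],[0,0,0],0.37]]'
python3 - <<'E'
from h import *
T=cam("top");S=cam("scene")
crop(T,245,200,50,62,8,"a.png");crop(S,240,195,50,62,8,"b.png")
cv2.imwrite("pics/sq2.png",np.hstack([cv2.imread("pics/a.png"),cv2.imread("pics/b.png")]))
E
```

```text
t: 21.88
tcp_pos: [0.4712, -0.0645, 0.0883]
eef_rot: [[0.999, -0.036, -0.0], [-0.036, -0.999, 0.0], [-0.0, -0.0, -1.0]]
contact_force: [0.4, -0.4, -2.3]
gripper_width: 0.385
grasp_force: 19.8
t: 22.72
tcp_pos: [0.4714, -0.0645, 0.0986]
eef_rot: [[0.999, -0.036, 0.0], [-0.036, -0.999, -0.0], [0.0, 0.0, -1.0]]
contact_force: [0.5, 0.6, -2.1]
gripper_width: 0.374
grasp_force: 20.3
```

View pics/sq2.png

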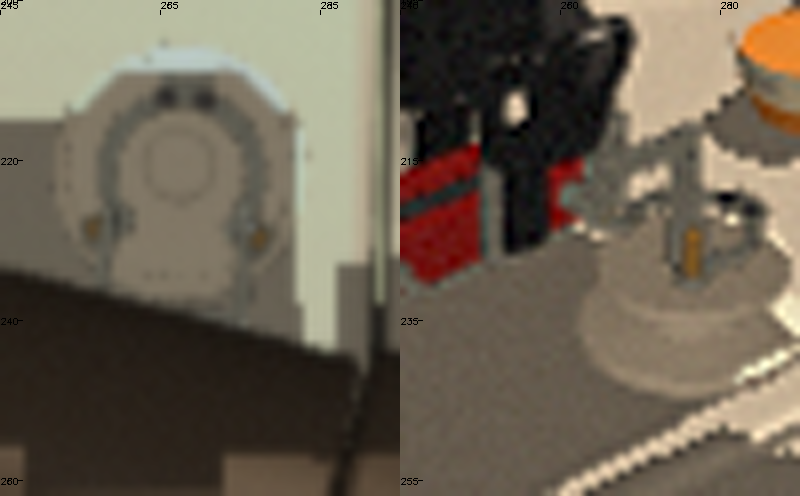

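```bash
python3 -m pendant '[[[0,0,-0.04],[0,0,0],0.37],[[0,0,-0.1],[0,0,0],0.37],[[0,0,-0.18],[0,0,0],0.37],[[0,0,-0.27],[0,0,0],0.37],[[0,0,-0.36],[0,0,0],0.37],[[0,0,-0.46],[0,0,0],0.37],[[0,0,-0.56],[0,0,0],0.37],[[0,0,-0.66],[0,0,0],0.37],[[0,0,-0.76],[0,0,0],0.37],[[0,0,-0.82],[0,0,0],0.37]]'
cat >> h.py <<'E'
def blobs(d,box,show=True):
    x0,y0,w,h=box; im=np.ascontiguousarray(d["img"][y0:y0+h,x0:x0+w])
    H=cv2.cvtColor(im,cv2.COLOR_RGB2HSV).astype(int)
    m=((H[...,0]>8)&(H[...,0]<24)&(H[...,1]>95)&(H[...,2]>60)).astype(np.uint8)
    n,l,st,c=cv2.connectedComponentsWithStats(m)
    return [(st[i,4],(c[i]+[x0,y0]).round(1).tolist(),st[i,:4].tolist()) for i in range(1,n) if st[i,4]>=2]
E
python3 - <<'E'
from h import *
T=cam("top");S=cam("scene")
o=ctrl.observe();p=o["tcp_pos"];R=o["eef_rot"]
g=lambda X,Y,Z:p+R@[X,Y,-Z]
for d,n in((T,"top"),(S,"scene")):
    q=np.array([proj(d,g(.0715,y,-.0558+.0125))[0] for y in(-.0235,.0235)]);print(n,"pred pin mid",q.round(1).tolist())
    c=q.mean(0).astype(int); print(blobs(d,(c[0]-30,c[1]-25,60,50)))
E
```

```text
t: 23.65
tcp_pos: [0.4721, -0.0647, 0.1821]
eef_rot: [[0.999, -0.036, 0.002], [-0.036, -0.999, -0.0], [0.002, 0.0, -1.0]]
contact_force: [-0.6, -0.5, -3.1]
gripper_width: 0.373
grasp_force: 20.2
top pred pin mid [[255.5, 225.6], [276.8, 226.9]]
[(np.int32(2), [255.0, 225.5], [19, 24, 1, 2]), (np.int32(4), [277.2, 227.0], [41, 25, 2, 3]), (np.int32(323), [261.4, 245.6], [0, 37, 54, 13]), (np.int32(4), [294.8, 249.0], [58, 47, 2, 3])]
scene pred pin mid [[266.0, 190.5], [277.3, 197.2]]
[(np.int32(34), [277.5, 168.8], [30, 0, 14, 3]), (np.int32(2), [300.0, 169.5], [59, 1, 1, 2]), (np.int32(267), [288.3, 180.9], [30, 3, 30, 20]), (np.int32(6), [272.3, 188.0], [30, 19, 3, 3]), (np.int32(255), [293.0, 202.7], [41, 23, 19, 22]), (np.int32(2), [265.5, 194.0], [24, 26, 2, 1]), (np.int32(17), [276.9, 198.3], [35, 27, 3, 7])]
```

Pins are where predicted, so the ring is up on the tips. Carry it to above the stub, slowly.

```bash
python3 -m pendant '[[[0,-0.03,0],[0,0,0],0.37],[[0,-0.08,0],[0,0,0],0.37],[[0,-0.15,0],[0,0,0],0.37],[[0,-0.24,0],[0,0,0],0.37],[[0,-0.34,0],[0,0,0],0.37],[[-0.01,-0.45,0],[0,0,0],0.37],[[-0.02,-0.56,0],[0,0,0],0.37],[[-0.02,-0.67,0],[0,0,0],0.37],[[-0.03,-0.78,0],[0,0,0],0.37],[[-0.03,-0.88,0],[0,0,0],0.37]]' >/dev/null
python3 -m pendant '[[[0,-0.1,0],[0,0,0],0.37],[[0,-0.2,0],[0,0,0],0.37],[[0,-0.3,0],[0,0,0],0.37],[[-0.01,-0.4,0],[0,0,0],0.37],[[-0.01,-0.5,0],[0,0,0],0.37],[[-0.02,-0.6,0],[0,0,0],0.37],[[-0.02,-0.7,0],[0,0,0],0.37],[[-0.03,-0.8,0],[0,0,0],0.37],[[-0.03,-0.9,0],[0,0,0],0.37],[[-0.04,-0.98,0],[0,0,0],0.37]]' >/dev/null
python3 -m pendant '[[[0,-0.1,0],[0,0,0],0.37],[[-0.01,-0.2,0],[0,0,0],0.37],[[-0.01,-0.3,0],[0,0,0],0.37],[[-0.02,-0.4,0],[0,0,0],0.37],[[-0.02,-0.5,0],[0,0,0],0.37],[[-0.03,-0.58,0],[0,0,0],0.37],[[-0.03,-0.65,0],[0,0,0],0.37],[[-0.03,-0.7,0],[0,0,0],0.37],[[-0.03,-0.73,0],[0,0,0],0.37],[[-0.03,-0.73,0],[0,0,0],0.37]]'
python3 - <<'E'
from h import *
T=cam("top");S=cam("scene")
np.savez("near.npz",T=T["img"],S=S["img"])
o=ctrl.observe();p=o["tcp_pos"];R=o["eef_rot"]
g=lambda X,Y,Z:p+R@[X,Y,-Z]
print("ring exp",g(.0897,0,-.0558))
for d,n in((T,"top"),(S,"scene")):
    q=np.array([proj(d,g(.0715,y,-.0558+.0125))[0] for y in(-.0235,.0235)]);print(n,"pred pin mid",q.round(1).tolist())
    c=q.mean(0).astype(int); print(blobs(d,(c[0]-20,c[1]-20,40,40)))
    k=proj(d,g(.0897+.0225,0,-.0533))[0];print("back pred",k, "stub pred",proj(d,[.5605,.1917,.1035])[0])
    G=cv2.cvtColor(d["img"],cv2.COLOR_RGB2GRAY);x,y=k.round().astype(int)
    print(G[y-7:y+8,x-9:x+10])
E
```

```text
t: 26.25
tcp_pos: [0.4707, 0.1952, 0.1803]
eef_rot: [[0.999, -0.035, 0.0], [-0.035, -0.999, 0.0], [0.0, -0.0, -1.0]]
contact_force: [-0.0, 0.3, -2.6]
gripper_width: 0.372
grasp_force: 20.2
ring exp [0.5601978  0.19128916 0.12438174]
top pred pin mid [[137.6, 223.6], [158.9, 224.9]]
[(np.int32(12), [152.6, 209.2], [23, 4, 5, 3]), (np.int32(24), [163.3, 211.2], [32, 5, 6, 7]), (np.int32(8), [149.5, 226.5], [21, 21, 2, 4]), (np.int32(8), [159.1, 224.9], [30, 20, 3, 3]), (np.int32(27), [159.5, 227.9], [26, 21, 11, 5])]
back pred [151.06186301 206.34282102] stub pred [152.7110407  217.07551789]
[[ 66  66  67  65  67  67  67  67  66  67  67  67  67  68  66  68  69  68
   67]
 [ 66  66  66  65  66  66  65  68  68  68  68  68  67  67  67  68  68  68
   69]
 [ 65  67  65  64  67  66  68  68  68  67  68  67  67  67  68  69  69  70
   70]
 [ 67  66  66  66  66  69  76  72  72  72  72  69  68  68  67  68  68  69
   69]
 [ 66  65  67  66  67  78 111 100 102 103 104  95  93  70  67  67  68  69
   68]
 [ 65  66  66  68  71  86 144 144 153 156 159 154 146  76  67  67  68  68
   69]
 [ 66  66  70  78
[... 1452 characters left out ...]
 106 114 182 177 175 177 182 178 179 176 177
  177]
 [106 120 108 100  98  95  88  42 126 155 131 152 172 179 178 176 176 177
  175]
 [132 119 103 113 171 160 110  75  74  60  99  95 137 178 179 174 177 178
  175]
 [ 92 106  96 144 192 186 186 187 135 127 175 146 155 181 173 177 175 178
  177]
 [ 94  80  86 147 184 180 177 179 183 179 157 148 180 179 175 176 176 179
  177]
 [106  76  92 155 184 182 179 139 164 180  94 162 179 176 179 177 178 176
  174]
 [154  79 106 189 163 161 173 141 122  96 146 185 180 178 176 180 174 176
  179]
 [ 70  89  98 139  92  97  99 113 141 189 185 184 180 178 177 178 175 175
  180]
 [105 127 132 137 138 168 181 191 184 180 178 175 181 183 181 183 177 178
  180]]
```

Run:
```python
from h import *
I=np.load("near.npz")["T"]
G=cv2.cvtColor(I,cv2.COLOR_RGB2GRAY)
print("     "+"".join(str(x%10) for x in range(128,176)))
for y in range(198,238): print(y,"".join(" .:-=+*#%@"[min(9,G[y,x]//18)] for x in range(128,176)))
```

```text
890123456789012345678901234567890123456789012345
198 @%=---------------------------------------------
199 @#=---------------------------------------------
200 *+----------------------------------------------
201 ------------------------------------------------
202 --------------------=====-----------------------
203 -------------------=*++++++---------------------
204 -------------------=%%%%%%%=--------------------
205 -----------------=+=+*%%%*+---------------------
206 =--------------=+*#+==#%#==+++=-----------------
207 =-------------=+#%%*=-++==+#@%+-----------------
208 =------------=+%%%#=-:-=-=+%%%#=----------------
209 =-----------=+%%%+=---:=====#%%#=----::---------
210 ------------+#%%+------===--+%%%*===------------
211 -----------=*%%+-----==+++===+%%@+====----------
212 -----------=#%#=---=++*%%%*++=+%@+=+++=---------
213 -----------+%%+---=+%%%@@@%%%++%%#+*##+---------
214 ----------=*%%=---=#@@@@@@@@@%+#%%==+#==--------
215 ----------=#%#=---+%@@@@@@@@@%#*%@=-=+=---------
216 ----------=#%#=--=*@@@@@@@@@@@%#@%=-------------
217 ----------=#%#=--=#@@@@@@@@@@@%#%@=-----
[... 368 characters left out ...]
==---------
225 -----=#%=::--==--::::-=*@=::-+*+-=%==-----------
226 -----=%%=-------:::-:==*@=::=#=--=#==:----------
227 -----=%%=-------:::-:==#@=--=#=-====-:----------
228 -----=%#--------:::-:==#%=-=========-:----------
229 -----=%*--------::----=#%=:--======-::----------
230 -----+%+--------:::---=#@=::::::---:::----------
231 -----+%=--------:::---=%%=:::::----:::----------
232 -----+%=---------:::--+%#=--------:::-----------
233 ----=*%+=====--::::::-+%#--------::::-----------
234 ----=#%###**+++++====+*%*-------:::::-----------
235 ----=#@%%%%%%%%%%%%%%@@%+-------::::::----------
236 ----=#@@@%%%%%%%%%%%%%@%=-------:::::::---------
237 ----=%@@@@%%%%%%%%%%%%@%=-------::.::::---------
```

Run:
```python
from h import *
T=cam("top");G=cv2.cvtColor(T["img"],cv2.COLOR_RGB2GRAY)
o=ctrl.observe();p=o["tcp_pos"];R=o["eef_rot"]
g=lambda X,Y,Z:p+R@[X,Y,-Z]
c=g(.0897,0,-.0533)
print("ring centre px",proj(T,c)[0],"stub@.1035",proj(T,[.5605,.1917,.1035])[0],"stub@ringz",proj(T,[.5605,.1917,c[2]])[0])
a=np.linspace(0,2*np.pi,16,endpoint=False)
for r in(.0195,.0255): print(r,proj(T,[g(.0897+r*np.cos(t),-r*np.sin(t),-.0533) for t in a[[0,2,4,8,12,14]]]).round(1).tolist())
# stub circle fit: bright pixels threshold
m=(G>158)[211:223,144:158];ys,xs=np.nonzero(m);print("stub bright centroid",xs.mean()+144,ys.mean()+211,m.sum())
S=cam("scene");G=cv2.cvtColor(S["img"],cv2.COLOR_RGB2GRAY)
print("S ring",proj(S,c)[0],"stub top",proj(S,[.5605,.1917,.1035])[0], "back",proj(S,g(.112,0,-.0533))[0],"pins",proj(S,[g(.0715,y,-.0363) for y in(-.0235,.0235)]).round(1).tolist())
print("    "+"".join(str(x%10) for x in range(195,245)))
for y in range(150,190): print(y,"".join(" .:-=+*#%@"[min(9,G[y,x]//22)] for x in range(195,245)))
```

```text
ring centre px [150.25069652 216.39815929] stub@.1035 [152.7110407  217.07551789] stub@ringz [150.00552236 216.24150186]
0.0195 [[151.0, 207.7], [144.6, 209.9], [141.5, 215.9], [149.5, 225.1], [159.0, 216.9], [157.0, 210.6]]
0.0255 [[151.3, 205.0], [142.9, 207.9], [138.8, 215.7], [149.2, 227.8], [161.7, 217.1], [159.0, 208.8]]
stub bright centroid 152.0375 216.8625 80
S ring [218.88727561 164.56083928] stub top [219.24381765 171.53714533] back [225.08629046 162.69716631] pins [[209.1, 158.3], [217.8, 163.5]]
    56789012345678901234567890123456789012345678901234
150  .. .. .=%%%%%%%%%%%%%%%%%%%%#%%%#%%%%%%==-=======
151 .  .   -*%%#%%%#%%%%%%#%%%%%%#%%%##%#%%%%%==-=====
152   . ..:+*#%###*+#%%###=#%%%%#%%%%%%%%%%%%%%%=+-===
153    .-=-=#####==+#%*=--=*%%%%%%%%#%%#%#%#%%%%%%==-=
154    .-==--+####%+-======*%#%%%%%%%%#%%#%%%%%%%%%%==
155 . .:==----=*=========--*%%%%%##%%%%#%%#%%%%%%%%%%%
156 . .:=-:::--======**+-==*%%%%%%%%%##%%%#%%%%%%%##%%
157 .....:-=---==+==*%%+=-=*%%%%%#%#%%%#%%%%#%%%%%*###
158 .. .:-++*=---===*%%*=-=+%%%%#%%#%#%%#%%%#%%%%#==+#
159    .::=+#*=-====*%%*-==+%#%#%%%%
[... 968 characters left out ...]
#=-::::::::----::.:--:--------:-=#**%%%%
178 %%%%#%#*=::::::-:--:........:*-----:-:----:--=##%%
179 %%%#+=:::::------:-=..:....:=*:--------:---::-*###
180 #=-::::--------------::::::-==:--------------::=*=
181 :::-:-:---:--------====-======:------------------*
182 :::---------------:===========.-----------------:-
183 :-----------:-:...:===========..:-----------------
184 -::----:----...-:::===========::..-----:-------:--
185 :----:: ....:-:...:===========:-:::---------------
186 ---::...::.:---::---==========--:--------------:--
187 ::-..:----------::--========---------------------.
188 ..---------------.:-=====:---:--------------------
189 ---------:-----------=::-------------------------:
```

Run:
```python
from h import *
T=cam("top");S=cam("scene")
t=lambda x,y:(115+x/5-.5,170+y/5-.5)
hc=[at(T,*t(*q),.061) for q in((178,187),(258,195),(250,300),(168,298))];print("hole",np.mean(hc,0),[h.round(4)[:2] for h in hc])
s1,s2,s3=[at(T,*t(*q),.062) for q in((101,110),(345,130),(73,370))];m=(s2+s3)/2;print("screw centre",m,(s1-s3)[:2])
for y in(.190,.192,.194): print(y,proj(S,[[.561,y,.07],[.561,y,.1035]]).tolist(),proj(T,[.561,y,.1035]))
print(at(T,152.0,216.9,.1035))
G=cv2.cvtColor(S["img"],cv2.COLOR_RGB2GRAY)
print(G[182:187,209:229])
A=cv2.imread("pics/mill.png",0)[180:310,130:270]
c=cv2.HoughCircles(cv2.medianBlur(A,5),cv2.HOUGH_GRADIENT,1,30,param1=60,param2=12,minRadius=26,maxRadius=40);print(c+[130,180,0] if c is not None else None)
```

```text
hole [0.5605542  0.19202104 0.061     ] [array([0.5876, 0.2102]), array([0.5848, 0.1722]), array([0.5349, 0.1735]), array([0.5349, 0.2122])]
screw centre [0.55833963 0.19342406 0.062     ] [ 0.12350121 -0.00641114]
0.19 [[220.22945178406832, 181.60491305734263], [219.7090114493608, 171.6779045942626]] [[153.471014   216.87564307]]
0.192 [[219.84586218710038, 181.37989851452954], [219.32117279291685, 171.45909888501996]] [[152.59005144 216.85320286]]
0.194 [[219.46295733954673, 181.15528564730312], [218.93403498176426, 171.24068856945064]] [[151.70905274 216.83076174]]
[0.56085899 0.19333235 0.1035    ]
[[ 70  67  69  63  67  90  94  97 100 100 104  99  96  91 100  88  32  71
   69  76]
 [ 56  36  29  30  41  88  92  99  99 105 103  99  96  95  99  94  30  34
   55  69]
 [ 46  65  42  38  50  89  95  93 102 103  98 102  98 101  99  95  60  41
   32  40]
 [ 59  38  45  47  56  85  93 100 100 101 100  99  96  96 103  92  66  71
   45  53]
 [ 70  47  63  69  69  86  94  95 101 100 106  99 100  99  98  91  75  71
   60  77]]
[[[190.5        236.5         33.79999924]]]
```

```bash
python3 -m pendant '[[[0,-0.01,0.01],[0,0,0],0.37],[[0,-0.02,0.03],[0,0,0],0.37],[[0,-0.02,0.06],[0,0,0],0.37],[[0,-0.02,0.09],[0,0,0],0.37],[[0,-0.02,0.12],[0,0,0],0.37],[[0,-0.02,0.15],[0,0,0],0.37],[[0,-0.02,0.18],[0,0,0],0.37],[[0,-0.02,0.2],[0,0,0],0.37],[[0,-0.02,0.22],[0,0,0],0.37],[[0,-0.02,0.22],[0,0,0],0.37]]'
python3 - <<'E'
from h import *
T=cam("top");G=cv2.cvtColor(T["img"],cv2.COLOR_RGB2GRAY)
S=cam("scene")
o=ctrl.observe();p=o["tcp_pos"];R=o["eef_rot"]
g=lambda X,Y,Z:p+R@[X,Y,-Z]
c=g(.0897,0,-.0533);print("ring",c,"top px",proj(T,c)[0],"stub@.1035 (.1932)",proj(T,[.5605,.1932,.1035])[0],o["wrist_torque"])
q=np.array([proj(S,g(.0715,y,-.0558+.0125))[0] for y in(-.0235,.0235)]);print(q)
m=q.mean(0).astype(int); print(blobs(S,(m[0]-20,m[1]-20,40,40)))
print("     "+"".join(str(x%10) for x in range(132,172)))
for y in range(202,232): print(y,"".join(" .:-=+*#%@"[min(9,G[y,x]//18)] for x in range(132,172)))
E
```

```text
t: 27.38
tcp_pos: [0.4704, 0.1966, 0.1577]
eef_rot: [[0.999, -0.036, -0.001], [-0.036, -0.999, -0.0], [-0.001, 0.0, -1.0]]
contact_force: [0.2, 0.7, -2.3]
gripper_width: 0.371
grasp_force: 20.2
ring [0.56030139 0.19344901 0.10486982] top px [151.77978933 217.09507682] stub@.1035 (.1932) [152.05026868 217.05868983] [ 0.00338763 -0.00651412  0.01017679]
[[209.29368027 166.8833052 ]
 [217.90617695 172.18739576]]
[(np.int32(3), [208.7, 170.3], [15, 21, 2, 2]), (np.int32(12), [217.5, 173.5], [24, 22, 2, 6])]
     2345678901234567890123456789012345678901
202 ----------------------------------------
203 -----------------------=----------------
204 -----------------==++++++---------------
205 -----------------=#%%%%%%=--------------
206 ---------------===+*%%%##=--------------
207 --------------=+*+==#%#+=++=------------
208 -------------=*%%*==+**=+#@+=-----------
209 ------------=*%%%#=-===-+%@%*=----------
210 -----------=#%%#===+**+=++%%@*==--------
211 ----------=*%%*==+###%##*++%@%+===------
212 ----------+%%*==*#%%%%%%##++%%#+++=-----
213 ---------=*%%==*%%@@@@@@%##+*%@*##+=----
214 ---------=%%*=+#@@@@@@@@@%#++%%*+#==----
215 ---------+%@==*%@@@@@@%@@%#*+%%#=+=-----
216 ---------+%@==#@@@@@@@@@@@%#+%@%=-------
217 --------=*%@==#@@@@@@@@@@@%*+#@%=-------
218 ---------+%%==#@@@@@@@@@@@#*+#%%=-------
219 ---------+%%==*%@@@@@%@@@%#*+%%*--------
220 ---------=%%*-+#%@@@@%@@@%*++%%+--------
221 -----++=-=%%%==*%%@@@%@%%**+#%%-::------
222 ----=*#---+#%*-=*#%%%%%+=+=+%%+-::------
223 ----=%#----*@@-:=+**##%+---**#=-::------
224 ----=%*----+@%-::=+++*@*-:-**+++=::-----
225 ----=%+-:--+%#-::--=+*%+-:-=**+**-:-----
226 ----+%+-::-==-:-:=--=*@+::-+*+-+#-------
227 ----+%=:-----::-:==-=*@=--=%=--*+:------
228 ---=*%=------::::==--*%=--=#=-=+-:------
229 ---=#%=-------:::----*%=-======-::------
230 ---=#%=-----:::::--:-*%=::::-::::-------
231 ---=#@=----:..::::---#%=:::--:::::------
```

```bash
python3 -m pendant '[[[0,0,0.01],[0,0,0],0.37],[[0,0,0.03],[0,0,0],0.37],[[0,0,0.05],[0,0,0],0.37],[[0,0,0.07],[0,0,0],0.37],[[0,0,0.09],[0,0,0],0.37],[[0,0,0.11],[0,0,0],0.37],[[0,0,0.13],[0,0,0],0.37],[[0,0,0.14],[0,0,0],0.37],[[0,0,0.14],[0,0,0],0.37],[[0,0,0.14],[0,0,0],0.37]]'
python3 - <<'E'
from h import *
T=cam("top");G=cv2.cvtColor(T["img"],cv2.COLOR_RGB2GRAY)
S=cam("scene")
I0=cv2.imread("pics/scene0.png")[:,:,::-1];D=dict(S);D["img"]=cv2.resize(np.ascontiguousarray(I0),(560,420),interpolation=cv2.INTER_AREA)
print("start pins pred",proj(S,[[.5434,-.052,.045],[.5424,-.0815,.045]]),blobs(D,(250,205,50,35)))
o=ctrl.observe();p=o["tcp_pos"];R=o["eef_rot"]
g=lambda X,Y,Z:p+R@[X,Y,-Z]
c=g(.0897,0,-.0558);print("ring",c)
q=np.array([proj(S,g(.0715,y,-.0558+.0125))[0] for y in(-.0235,.0235)]);print(q)
m=q.mean(0).astype(int); print(blobs(S,(m[0]-20,m[1]-20,40,40)))
print("     "+"".join(str(x%10) for x in range(132,172)))
for y in range(203,228): print(y,"".join(" .:-=+*#%@"[min(9,G[y,x]//18)] for x in range(132,172)))
G=cv2.cvtColor(S["img"],cv2.COLOR_RGB2GRAY)
print("groove/top/back px",proj(S,[[.5605,.1932,z] for z in(.0815,.0945,.1035)]).round(1).tolist(),proj(S,g(.112,0,-.0558)).round(1).tolist())
print("    "+"".join(str(x%10) for x in range(200,240)))
for y in range(160,192): print(y,"".join(" .:-=+*#%@"[min(9,G[y,x]//22)] for x in range(200,240)))
E
```

```text
t: 28.32
tcp_pos: [0.4707, 0.1967, 0.1442]
eef_rot: [[0.999, -0.036, -0.0], [-0.036, -0.999, -0.0], [-0.0, 0.0, -1.0]]
contact_force: [0.7, -0.2, -2.3]
gripper_width: 0.376
grasp_force: 20.2
start pins pred [[267.38360298 222.14033571]
 [274.24497699 226.64915956]] [(np.int32(89), [292.9, 208.6], [33, 0, 17, 8]), (np.int32(12), [266.5, 223.5], [16, 16, 2, 6]), (np.int32(12), [273.5, 227.5], [23, 20, 2, 6])]
ring [0.56047331 0.19349733 0.08861444]
[[209.59817284 170.99152071]
 [218.17248241 176.36132248]]
[(np.int32(2), [209.0, 174.5], [16, 21, 1, 2]), (np.int32(12), [217.5, 177.5], [24, 22, 2, 6])]
     2345678901234567890123456789012345678901
203 ----------------------------------------
204 -------------------==+=====-------------
205 -------------------=###**+=-------------
206 ------------------==#%%%%#+=------------
207 ----------------=++==*%%*+===-----------
208 ---------------=*%#+=+%%+=+#+-----------
209 -------------=+#%%#*======*%@*=--::-----
210 ------------=+#%%%++**+===*%@@*=--------
211 ------------=#%%**######*+++%@@*==------
212 -----------=+%%**#%%@%%%###++%%@++=----
[... 1546 characters left out ...]
-=-=----:-*%*::---::-+###
177 %%%%%#=-::---:::+---::.:+@%::-:----::=#*
178 %#*=::::---:----+----=++%*-:--------:::-
179 =:::::------:--:=:=#@%#+-=:--:----------
180 :-:--------------=+*=+=-::--------------
181 --:-----------===+*+++==----------------
182 --------------=========-:.--------------
183 ------:--:...--========--..:------------
184 ----:........:=========--::..-----------
185 --:......:..::=========----:::----------
186 ..:-------::---========-----------------
187 .----------::--=======-:--:-------------
188 ------------.:-=====::------------------
189 --:--------::..-=:----------------------
190 .--------:........----------------------
191 ..--:-:...----------------------------::
```

```bash
python3 -m pendant '[[[0,0,0],[0,0,0],0.37],[[0,0,0],[0,0,0],0.37],[[0,0,0],[0,0,0],0.37],[[0,0,0],[0,0,0],0.37],[[0,0,0],[0,0,0],0.37],[[0,0,0],[0,0,0],0.37],[[0,0,0],[0,0,0],0.37],[[0,0,0],[0,0,0],0.37],[[0,0,0],[0,0,0],0.37],[[0,0,0],[0,0,0],0.37]]' 
python3 -c "
from rig import ctrl
print(ctrl.finish_job())"
```

```text
t: 29.25
tcp_pos: [0.4707, 0.1967, 0.1443]
eef_rot: [[0.999, -0.036, 0.0], [-0.036, -0.999, 0.0], [0.0, -0.0, -1.0]]
contact_force: [-0.1, 0.6, -2.7]
gripper_width: 0.375
grasp_force: 20.2
the job is handed in; nothing more can be done
None
```

I handed the job in at about 29 s; no verdict came back, but by my measurements the cover is shut and the squeezed pliers hold the spread ring about 1 mm off the stub axis at groove mid-height, with no sign of bearing on the mill. I viewed 11 pictures, one over the limit of 10.

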